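# Set up the spoke-boring jig: straightedge flush, spring collar keyed and held home

## Robot

A 6-joint arm with a two-finger parallel gripper is mounted at the origin on the work surface. World frame = base frame: x ahead of the robot, y to its left, z up, the work surface at z = 0. Lengths are in m, angles in rad, forces in N, time in s.
With the tool pointing down it reaches from about 0.375 to 0.9 m from the base axis. Payload 3.1 kg.
Tool frame: the origin (TCP) lies on the centre line of the jaws, within the pads' length; the fingertips stand 25 mm ahead of it and the grasp point (between the pads) lies 6 mm ahead of it (robot.nose_length is the y of the fingertips in the tool frame, in m); y points along the fingers, z is the direction in which the jaws open and shut, and the axes are right-handed (so a half turn about y gives the same grasp; the last joint's range is limited). The gripper opens to 87 mm and grips with 3 to 60 N. Pads are 19 mm wide; open, the fingers measure 117 mm over their backs; the gripper's body (75 mm by 190 mm) begins 51 mm behind the grasp point.
Start: joints at [-0.178, 0.527, 1.433, -0, 1.181, -0.178], TCP at [0.625, 0, 0.248] pointing down, gripper open.
Joint ranges: [-3.08, 3.08], [-0.75, 2.2], [0.22, 2.44], [-1.43, 4.57], [0, 2.65], [-2.85, 2.85]. Speed limits (rad/s): [2.79, 2.79, 3.14, 3.14, 3.14, 3.14].

## Interface

Orientations are given as a unit quaternion [x, y, z, w].
In Python, from rig import robot, eyes, ticket gives the robot as it stands.
- The arm moves only by the tool play_rows, never from a script. Its argument "series" is a list of rows, each a list of 7 numbers: the opening, from 0 (shut) to 1 (fully open), then the shift along the tool's x, y, z scaled (see below), then the turn, a rotation vector about the tool's x, y, z scaled (see below). In form: [[claw, dx, dy, dz, ax, ay, az], ...]. A call has 1 to 12 rows; each row shifts and turns the commanded pose from where the row before left it, along the tool's axes as they then stand; what a row does not reach is not made up. The controller multiplies each number of a shift by 100 mm and each number of a turn by 180 degrees. A row lasts 1/12 s, in which the tool goes at most 41.7 mm and 7.16 degrees, less where a joint would pass 70% of its speed; a pose out of reach is approached as far as the arm can. A call with a number of a shift or a turn outside -1 to 1 is refused whole. A call with a gripper value outside its range is refused whole. The fingers move at their own pace and stop on an object; "grip_force" is the grip in N (left out, the last holds). Time passes only in rows, so rows that do not move let the fingers close. It gives the time, the measured TCP pose, the force and the opening at its end, in the units of the state.
- robot.get_obs(): the state, without advancing time (a new reading comes with each control period).
- eyes.camera(name): name is "scene" or "side" or "wrist"; returns the picture (400x640x3 uint8, red, green, blue); there is no depth.
- eyes.camera_params(name): a dict with "K" (3x3 intrinsics, pixels), "rvec" (rotation vector, rad) and "tvec" (3), from world to camera coordinates, as OpenCV has them. Camera axes: x right, y down, z forward; pixel columns grow to the right and rows downward; lengths in m; the calibration is good to about 2 mm. The wrist camera is an equidistant fisheye: a pixel r from the principal point sees the ray r / f radians off the axis. A picture is of the moment at which its call begins: read the wrist's pose just before it. camera_params takes no time and is no camera call; for the wrist camera it gives the pose at the moment of the call.
- ticket.hand_in(): hands the job in, once; it reports no verdict.
The state is a dict: "time": time; "q": joint angles; "joint_velocities": joint speeds; "joint_torque": joint torques, N m; "position": TCP position; "tool_rot": TCP orientation; "ft_force": force on the tool from outside, world axes, zero at the start; "moment": the same for the moment, N m; "grip_width": finger opening in m.
Only numpy, scipy, OpenCV 4.12 (cv2) and the standard library are available. Lean on these libraries where they do the work, as an engineer would, in place of code of your own. Each camera call takes 0.05 s, during which the arm holds its last target.

## Task

Set up the spoke-boring jig: lay the straightedge flat on the bench, flush along the near edge of the jig board (the long edge opposite its wooden rail, facing the robot) and about centred on it, and let go of it. Then turn the knurled collar on the jig's post until its hidden keyway drops over the cross pin, and push it fully home against its spring without lifting it off the post. Finish while still holding the collar pressed home, with the straightedge still flush and the other things on the bench left alone.

Things in the scene. Friction and masses are not known exactly. Their poses are not given: they have to be found in the camera images.
- jig: Fixed plywood board, 180 mm (its x) by 200 mm (its y), 16 mm thick, flat on the bench; origin at the centre of its underside, z up. A wooden rail, 16 mm wide, 180 mm long, its top 40 mm above the bench, runs along the far edge, centred at x = +80 mm. The collar's post rises from its centre.
- near_edge (a point): Middle of the jig board's near edge, at bench level: the straight upright face, 200 mm long and 16 mm high, at jig x = -90 mm, facing the robot. Axes as the jig's.
- straightedge: Loose straightedge, 0.33 kg: flat aluminium blade 200 mm (its x) by 60 mm (y) by 8 mm, lying flat on the bench, both long edges alike. Origin at the centre of its underside, z up. It starts left or right of the jig. When flush its x is parallel to the jig's y and its origin is at jig x = -120 mm.
- rib_top (a point): Top centre of the straightedge's wooden grip rib, 53 mm above its underside. The rib is 90 mm long (along x), 14 mm thick (along y) and runs along the middle of the blade.
- collar: Knurled aluminium cap, 53 mm across, 46 mm tall, 0.2 to 0.3 kg, closed top, loose on the post at the jig's centre with about 1 mm play; origin at the centre of its underside, z up. A spring (4 N at the start, 9 N at home) carries it: underside starts 36 mm above the bench, springs back up if let go. Lifted 14 mm above its start it comes off the post.
- seat (a point): Centre of the round steel seat (64 mm across, top 20 mm above the bench) on the jig; home is the collar's underside on it, 16 mm down. A 6 mm cross pin through the post, covered by the collar, direction not told, stops the collar 4 mm down until the keyway is over it, fitting within 10 deg: after 28 to 80 deg of turn clockwise seen from above (or 100 to 152 the other way).
- mallet: bystander, leave it alone; wooden mallet lying on its side, 220 mm long, head 60 x 80 x 50 mm at the +x end, origin at mid-length on the bench; it lies on the side of the jig opposite to the straightedge.
- screwdriver: bystander, leave it alone; screwdriver lying far left of the jig.
- hammer: bystander, leave it alone; hammer lying beyond the jig.
- bobbin: bystander, leave it alone; standing wooden bobbin, 48 mm across, 60 mm tall, left of the jig.
- sanding_block: bystander, leave it alone; cork sanding block 100 x 60 x 35 mm, right of the jig.
- finial: bystander, leave it alone; standing turned wooden finial, 50 mm across, 85 mm tall, far left.
- glue: bystander, leave it alone; plastic glue bottle, 56 mm across, 130 mm tall, far right.
Not all that is in view belongs to the job. Several things have the shape of the collar; the one meant has the colours described above. What is shaped like the straightedge but black is not meant.

How it is judged:
On the way, in this order (a step that is already met when the one before it is completed fails the run):
1. the straightedge lies flat and flush along the jig's near edge, let go (x of straightedge in the frame of jig between -0.123 and -0.117 m and y of straightedge in the frame of jig between -0.04 and 0.04 m and angle between the x axis of straightedge and the y axis of jig, either way round below 0.025 rad and angle between straightedge's own z axis and vertical below 0.05 rad and height (world z) of straightedge below 0.004 m and contact force between the fingers and straightedge below 0.2 N and linear speed of straightedge below 0.02 m/s), for 0.2 s.
2. the collar is keyed over the pin and pushed home on its seat (z of collar in the frame of jig below 0.023 m and horizontal distance between collar and jig below 0.004 m and angle between collar's own z axis and vertical below 0.06 rad), for 0.2 s.
At the end, for the whole second after the job is handed in: The collar is held by the robot with its underside on the seat (within 3 mm), upright and on the post's axis; the straightedge lies flat, let go, its blade edge within 3 mm of the jig's near edge and within 1.4 degrees of parallel, centred within 40 mm (all of step 2 and contact force between any of the fingers, the arm and collar above 1 N and x of straightedge in the frame of jig between -0.123 and -0.117 m and y of straightedge in the frame of jig between -0.04 and 0.04 m and angle between the x axis of straightedge and the y axis of jig, either way round below 0.025 rad and angle between straightedge's own z axis and vertical below 0.05 rad and height (world z) of straightedge below 0.004 m and contact force between the fingers and straightedge below 0.2 N); the arm keeps its last pose, push and grip.
It fails at once if a bystander is pushed more than 30 mm or knocked over (distance of any of mallet, screwdriver, hammer, bobbin, sanding_block, finial, glue from where it was at the start of the episode above 0.03 m or angle between any of bobbin, finial, glue's own z axis and vertical above 0.5 rad).
It fails at once if the collar is lifted off its post (z of collar in the frame of jig above 0.05 m).
It also fails if it takes over 58 s, if anything falls off the work surface, if the arm or the gripper's body presses on something with over 40 N, if the wrist force passes 120 N, or if a joint passes its speed limit or range.

## Working session

There is one attempt and no reset: what is moved stays moved. The work goes in short steps, Python scripts to look and compute and a tool call to move; the robot and the scene stay as the last step left them, time stands still between calls to the robot, and variables do not carry over. Pictures are saved under pics/ and viewed, and the job is handed in when it is done.

Besides the shell and the picture viewer there is one more tool, called after "Request:" as name(argument=value, ...), one argument or row to a line, values as JSON. play_rows: Moves the arm, as the interface text tells. Its arguments: {"type":"object","properties":{"series":{"type":"array","items":{"type":"array","items":{"type":"number"}}},"grip_force":{"type":"number"}},"required":["series"]}

```bash
ls -la; mkdir -p pics
python3 - <<'E'
from rig import robot, eyes, ticket
import cv2
o=robot.get_obs(); print(o)
print(robot.nose_length)
for n in ["scene","side","wrist"]:
    p=eyes.camera_params(n); print(n,p)
    im=eyes.camera(n); cv2.imwrite(f"pics/{n}0.png",im[:,:,::-1])
E
```

```text
total 12
drwxr-xr-x  3 agent agent 4096 Dec  6 22:32 .
drwxr-xr-x 23 root  root  4096 Dec  6 22:32 ..
drwxr-xr-x  2 agent agent 4096 Dec  6 22:32 pics
{'time': 0.0, 'q': array([-1.78493728e-01,  5.28464558e-01,  1.43392401e+00, -8.65051456e-06,
        1.18136276e+00, -1.78500441e-01]), 'joint_velocities': array([-2.04006364e-04,  4.05344020e-05, -1.17602372e-03,  1.13636240e-03,
        6.32871226e-04, -1.42682665e-04]), 'joint_torque': array([-5.45745443e-04, -4.40045428e+01, -1.76593530e+01,  6.32597599e-02,
        5.83207863e-02, -1.53719384e-04]), 'position': array([6.24317078e-01, 1.54311426e-04, 2.46565649e-01]), 'tool_rot': array([-0.50043981,  0.5006225 , -0.49937191,  0.49956461]), 'ft_force': array([0.50319799, 1.26718772, 0.12466228]), 'moment': array([-0.02017799, -0.0463455 ,  0.00523914]), 'grip_width': 0.08717150858038426}
0.025
scene {'K': array([[391.82308725,   0.        , 317.16270677],
       [  0.        , 391.82308725, 196.5642802 ],
       [  0.        ,   0.        ,   1.        ]]), 'rvec': array([ 1.6701906 ,  1.8153581 , -0.78008613]), 'tvec': array([ 0.01863758, -0.31462207,  1.49636115])}
side {'K': array([[480.01559573,   0.        , 316.20388158],
       [  0.        , 480.01559573, 204.88854048],
       [  0.        ,   0.        ,   1.        ]]), 'rvec': array([ 0.27049115, -2.77544735,  1.2352019 ]), 'tvec': array([0.54402127, 0.11989552, 1.2033753 ])}
wrist {'K': array([[309.70691629,   0.        , 321.00918436],
       [  0.        , 309.70691629, 203.35361054],
       [  0.        ,   0.        ,   1.        ]]), 'rvec': array([-2.86456207e+00, -2.68829557e-04,  1.08734035e-03]), 'tvec': array([-0.62559612, -0.03360804,  0.39013182])}
```

View pics/scene0.png

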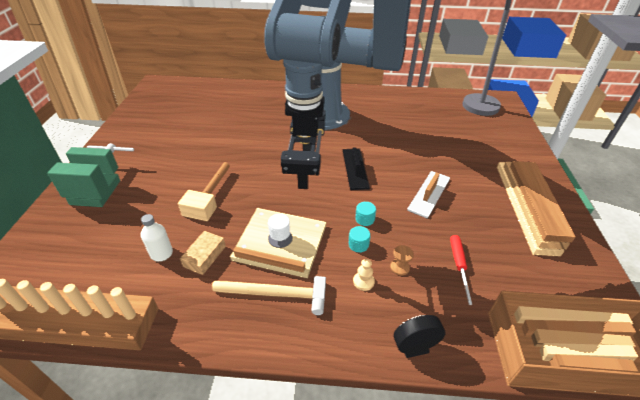

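View pics/side0.png

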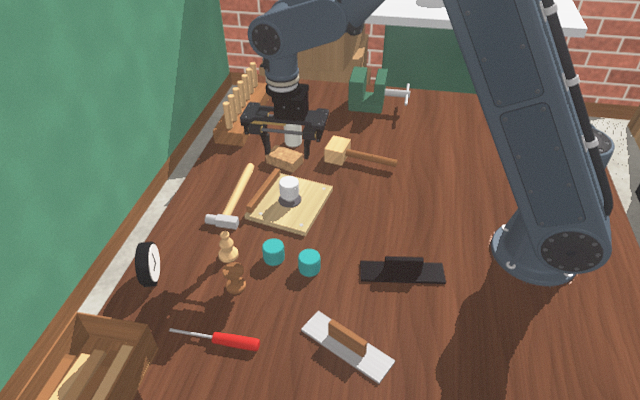

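View pics/wrist0.png

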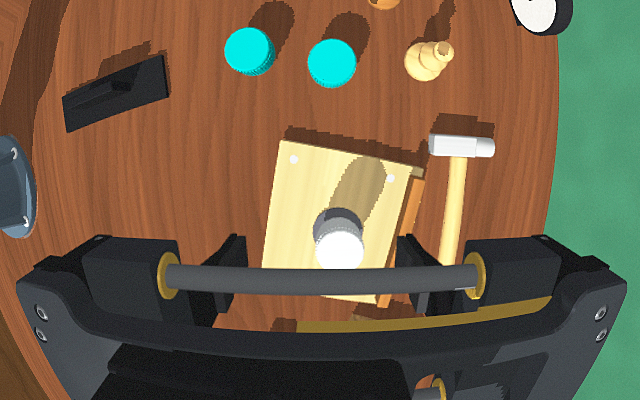

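The scene view shows the jig board at about (280,242), with its silver collar at (279,228). The aluminium straightedge with the brown rib is at (430,193). Look-alikes:
- **Straightedge:** the black one at scene (356,168) / side (402,270) is not the one meant.
- **Collar:** the teal caps at scene (366,214) and (359,239) are not meant; the silver one on the post is.

I'll check the choice in close crops.

```bash
cat > h.py <<'E'
import numpy as np, cv2
from rig import robot, eyes, ticket
from scipy.spatial.transform import Rotation as Rn
def par(n):
    p=eyes.camera_params(n); R=cv2.Rodrigues(np.array(p['rvec']))[0]; return p['K'],R,np.array(p['tvec'])
def ray(n,uv,P=None):
    K,R,t=P or par(n); uv=np.atleast_2d(np.array(uv,float))
    x=(uv[:,0]-K[0,2])/K[0,0]; y=(uv[:,1]-K[1,2])/K[1,1]
    if n=='wrist':
        r=np.hypot(x,y); s=np.where(r>1e-9,np.sin(r)/np.maximum(r,1e-9),1); d=np.c_[x*s,y*s,np.cos(r)]
    else: d=np.c_[x,y,np.ones_like(x)]
    return -R.T@t, d@R
def onz(n,uv,z,P=None):
    c,d=ray(n,uv,P); s=(z-c[2])/d[:,2]; return c+s[:,None]*d
def proj(n,X,P=None):
    K,R,t=P or par(n); X=np.atleast_2d(X)@R.T+t
    if n=='wrist':
        a=np.arctan2(np.hypot(X[:,0],X[:,1]),X[:,2]); q=np.hypot(X[:,0],X[:,1])+1e-12
        x=X[:,0]/q*a; y=X[:,1]/q*a
    else: x=X[:,0]/X[:,2]; y=X[:,1]/X[:,2]
    return np.c_[x*K[0,0]+K[0,2],y*K[1,1]+K[1,2]]
def crop(im,x0,y0,x1,y1,s,name):
    cv2.imwrite('pics/'+name,cv2.resize(im[y0:y1,x0:x1,::-1],None,fx=s,fy=s,interpolation=cv2.INTER_CUBIC))
def two(n1,u1,n2,u2):
    c1,d1=ray(n1,u1);c2,d2=ray(n2,u2);d1=d1[0];d2=d2[0]
    A=np.c_[d1,-d2];s=np.linalg.lstsq(A,c2-c1,rcond=None)[0]
    a=c1+s[0]*d1;b=c2+s[1]*d2;return (a+b)/2,np.linalg.norm(a-b)
E
python3 - <<'E'
import cv2
a=cv2.imread('pics/side0.png');b=cv2.imread('pics/scene0.png')
t=cv2.resize(a[170:390,230:410],None,fx=2.2,fy=2.2,interpolation=cv2.INTER_CUBIC)
u=cv2.resize(b[160:280,220:460],None,fx=3.3,fy=3.3,interpolation=cv2.INTER_CUBIC)
cv2.imwrite('pics/c_side.png',t);cv2.imwrite('pics/c_scene.png',u)
E
```

```text
(no output)
```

View pics/c_side.png

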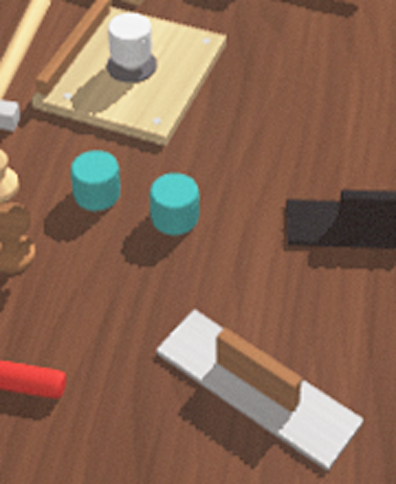

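View pics/c_scene.png

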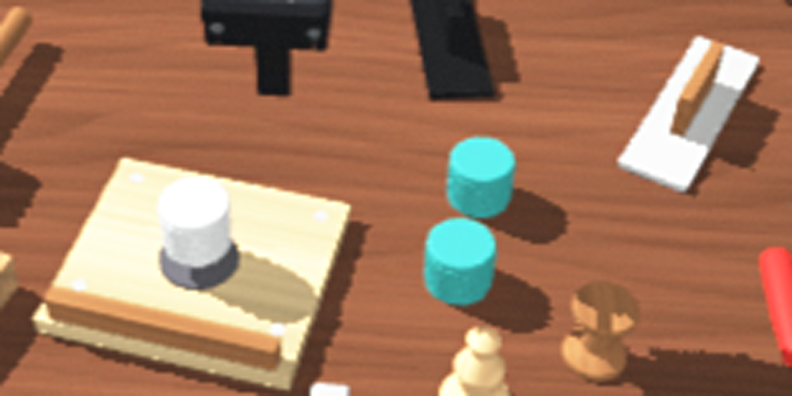

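The crops confirm the choice: silver blade with brown rib, and the white/silver collar on the jig post. Next I'll measure the corners.

Run:
```python
from h import *
np.set_printoptions(precision=4,suppress=True)
s=lambda p:np.array(p)/2.2+[230,170]-0.27; c=lambda p:np.array(p)/3.3+[220,160]-.35
print("jig top side", onz('side',[s((226,37)),s((165,137)),s((35,97))],.016))
print("jig top scene", onz('scene',[c((122,158)),c((350,206))],.016))
# straightedge corners
print("SE side",onz('side',[s((195,310)),s((156,354)),s((327,464)),s((362,420))],.008))
print("SE scene",onz('scene',[c((618,164)),c((684,186)),c((760,60)),c((697,37))],.008))
# collar top centre
print("collar side",onz('side',[s((130,28))],.082),"scene",onz('scene',[c((194,195))],.082))
print("seat side",onz('side',[s((132,64))],.02))
# rib top ends
print("rib side",onz('side',[s((218,333)),s((300,384))],.053)); print(onz('scene',[c((680,95)),c((717,44))],.053))
for n in ['side','scene']:
    im=eyes.camera(n); hsv=cv2.cvtColor(im,cv2.COLOR_RGB2HSV)
    m=((hsv[...,1]<60)&(hsv[...,2]>90)).astype(np.uint8)
    k,l,st,ce=cv2.connectedComponentsWithStats(m)
    for i in range(1,k):
        if 150<st[i,4]<4000: print(n,st[i],ce[i])
print(proj('wrist',[[.6,.3,0],[.7,.3,0]]))
```

```text
jig top side [[ 0.5362 -0.1435  0.016 ]
 [ 0.5749  0.0511  0.016 ]
 [ 0.747   0.0134  0.016 ]]
jig top scene [[ 0.5387 -0.1466  0.016 ]
 [ 0.5776  0.0502  0.016 ]]
SE side [[0.4936 0.2791 0.008 ]
 [0.521  0.3371 0.008 ]
 [0.3451 0.4192 0.008 ]
 [0.3179 0.3698 0.008 ]]
SE scene [[0.5004 0.2764 0.008 ]
 [0.5221 0.3298 0.008 ]
 [0.3485 0.4219 0.008 ]
 [0.3193 0.3673 0.008 ]]
collar side [[ 0.6415 -0.0605  0.082 ]] scene [[ 0.6387 -0.0657  0.082 ]]
seat side [[ 0.643  -0.0642  0.02  ]]
rib side [[0.4605 0.3321 0.053 ]
 [0.3779 0.3715 0.053 ]]
[[0.4572 0.3256 0.053 ]
 [0.3845 0.3673 0.053 ]]
side [ 219    0  155   44 1658] [304.2618  15.5271]
side [ 364    0  114   69 2988] [419.5358  19.0803]
side [224  37  39  20 160] [239.75    47.6313]
side [266  58  33  35 566] [282.8887  77.5919]
side [383  83  28  23 248] [398.5605  92.621 ]
side [  77   85  160  230 3734] [149.891  217.2633]
side [262 123  40  25 423] [290.2766 134.2175]
side [279 176  22  31 515] [289.5107 189.4777]
side [205 214  34  16 417] [222.2134 220.5995]
side [492 224  17  29 190] [497.9474 236.2368]
side [148 243  12  39
[... 544 characters left out ...]
59] [332.5229  92.4575]
scene [285  65  39  45 687] [301.0539  92.7001]
scene [532  90  19  27 171] [541.0409 100.0877]
scene [596 109  26  16 171] [608.6725 115.4971]
scene [  41  113   64   50 1551] [ 68.8001 133.5268]
scene [ 86 143  48  10 172] [111.4477 147.5174]
scene [407 171  43  47 831] [427.8724 195.9037]
scene [507 187  32  63 358] [521.3966 217.0782]
scene [179 190  34  18 385] [195.3948 198.839 ]
scene [ 237  208   88   61 2530] [279.3154 232.4415]
scene [141 214  32  48 998] [155.1122 239.0571]
scene [213 276 113  39 811] [292.5943 290.9692]
scene [545 345  92  11 592] [596.2128 350.3345]
scene [  0 379  28  21 309] [  8.9741 392.246 ]
[[300.7683 -46.5702]
 [377.8453 -44.4019]]
```

Measured positions are consistent. The jig's near edge comes out 199.5 mm long with yaw ≈ -11.2°, and its centre is about (.645,-.065). The straightedge is centred at about (.421,.350) with yaw ≈ -26.7°. Next I'll work out the move over the straightedge.

```bash
cat >> h.py <<'E'
np.set_printoptions(precision=4,suppress=True)
def down(yaw):
    """tool pointing down; yaw = world angle (deg) of tool z"""
    a=np.radians(yaw); z=np.array([np.cos(a),np.sin(a),0]); y=np.array([0,0,-1.]); x=np.cross(y,z); return Rn.from_matrix(np.c_[x,y,z])
def state():
    o=robot.get_obs(); R=Rn.from_quat(o['tool_rot']); M=R.as_matrix()
    print('t',round(o['time'],2),'p',o['position'],'yaw z',np.degrees(np.arctan2(M[1,2],M[0,2])).round(2),'tooly',M[:,1],'F',o['ft_force'],'M',o['moment'],'w',o['grip_width'],'q6',o['q'][5])
    return o,R
def go(p,yaw):
    o,R=state(); d=R.inv().apply(np.array(p)-o['position']); r=(R.inv()*down(yaw)).as_rotvec()
    print('tool shift (units)',d/0.1,'turn units',r/np.pi,'mm',d*1e3,'deg',np.degrees(r))
E
python3 - <<'E'
from h import *
go([.421,.350,.20],63.3); go([.421,.350,.20],-116.7)
print(onz('scene',[[155,255]],0), onz('scene',[[359,250],[366,222]],0))
E
```

```text
t 0.25 p [0.6247 0.0001 0.2471] yaw z -0.0 tooly [-0.001   0.0002 -1.    ] F [0.1269 0.3005 1.0031] M [-0.0565  0.0011  0.0162] w 0.08729146707828006 q6 -0.1784928702148296
tool shift (units) [-3.4993  0.4733 -2.0366] turn units [ 0.0003 -0.3517 -0.0002] mm [-349.9255   47.3328 -203.6594] deg [  0.0467 -63.301   -0.0399]
t 0.25 p [0.6247 0.0001 0.2471] yaw z -0.0 tooly [-0.001   0.0002 -1.    ] F [0.1269 0.3005 1.0031] M [-0.0565  0.0011  0.0162] w 0.08729146707828006 q6 -0.1784928702148296
tool shift (units) [-3.4993  0.4733 -2.0366] turn units [0.0003 0.6483 0.0003] mm [-349.9255   47.3328 -203.6594] deg [  0.0454 116.6989   0.0531]
[[ 0.7149 -0.3747  0.    ]] [[0.6536 0.1416 0.    ]
 [0.5524 0.1608 0.    ]]
```

Request:
play_rows(
  series=[
    [1,-0.29,0,-0.17,0,0,0],
    [1,-0.29,0,-0.17,0,0,0],
    [1,-0.29,0,-0.17,0,0,0],
    [1,-0.29,0,-0.17,0,0,0],
    [1,-0.29,0,-0.17,0,0,0],
    [1,-0.29,0,-0.17,0,0,0],
    [1,-0.29,0,-0.17,0,0,0],
    [1,-0.29,0,-0.17,0,0,0],
    [1,-0.29,0,-0.17,0,0,0],
    [1,-0.29,0,-0.17,0,0,0],
    [1,-0.29,0,-0.17,0,0,0],
    [1,-0.29,0,-0.17,0,0,0],
  ],
)

```text
time: 1.25
position: [0.4199, 0.3493, 0.2476]
tool_rot: [0.5, -0.5, 0.5, -0.5]
ft_force: [0.8, 0.2, -0.3]
grip_width: 0.0871
```

Request:
play_rows(
  series=[
    [1,0,0,0,0,-0.039,0],
    [1,0,0,0,0,-0.039,0],
    [1,0,0,0,0,-0.039,0],
    [1,0,0,0,0,-0.039,0],
    [1,0,0,0,0,-0.039,0],
    [1,0,0,0,0,-0.039,0],
    [1,0,0,0,0,-0.039,0],
    [1,0,0,0,0,-0.039,0],
    [1,0,0,0,0,-0.039,0],
    [1,0,0,0,0,0,0],
    [1,0,0,0,0,0,0],
  ],
)

```text
time: 2.17
position: [0.4209, 0.348, 0.2475]
tool_rot: [-0.688, 0.165, -0.165, 0.688]
ft_force: [0.2, -0.2, -0.0]
grip_width: 0.0869
```

Run:
```python
from h import *
go([.421,.350,.20],63.3)
P=par('wrist'); im=eyes.camera('wrist'); cv2.imwrite('pics/w1.png',im[:,:,::-1]); np.savez('w1.npz',im=im,K=P[0],R=P[1],t=P[2])
```

```text
t 2.17 p [0.4209 0.348  0.2475] yaw z 63.0 tooly [-0.0001  0.     -1.    ] F [ 0.2083 -0.245  -0.005 ] M [ 0.0733 -0.0701  0.0162] w 0.0868847434223705 q6 -0.6133499721286357
tool shift (units) [-0.0082  0.4752  0.0178] turn units [ 0.     -0.0017 -0.    ] mm [-0.815  47.5178  1.7773] deg [ 0.0006 -0.2996 -0.003 ]
```

View pics/w1.png

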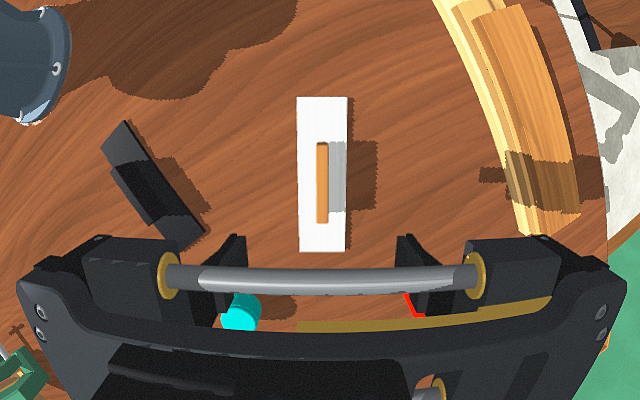

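The wrist view shows the aluminium straightedge between the jaws: corners (297,97), (348,97), (345,252), (299,251), with the rib at about (322,182).

Run:
```python
from h import *
d=np.load('w1.npz'); P=(d['K'],d['R'],d['t']); im=d['im']; hsv=cv2.cvtColor(im,cv2.COLOR_RGB2HSV)
m=((hsv[...,1]<60)&(hsv[...,2]>100)); m[:90]=0;m[260:]=0;m[:,:285]=0;m[:,360:]=0
# left/right edges per row
L=[];Rr=[]
for v in range(102,247):
    x=np.where(m[v])[0]; L.append((x.min()-.5,v)); Rr.append((x.max()+.5,v))
for nm,E in (('L',L),('R',Rr)):
    X=onz('wrist',E,.008,P)[:,:2]; c=X.mean(0); vx=cv2.fitLine(X.astype(np.float32),cv2.DIST_HUBER,0,1e-5,1e-5).ravel()
    print(nm,vx, np.degrees(np.arctan2(vx[1],vx[0])))
    globals()[nm+'l']=vx
n=np.array([-Ll[1],Ll[0]]); print('width',(Rl[2:]-Ll[2:])@n)
c=onz('wrist',[[297,96.5],[348,96.5],[345.5,252],[299,251.5]],.008,P); print(c, c.mean(0), np.linalg.norm(c[0]-c[3]),np.linalg.norm(c[0]-c[1]))
r=((hsv[...,0]<20)&(hsv[...,1]>90)&(hsv[...,2]>180)); r[:130]=0;r[235:]=0;r[:,:310]=0;r[:,332:]=0
k,l,st,ce=cv2.connectedComponentsWithStats(r.astype(np.uint8)); i=1+st[1:,4].argmax(); print(st[i],ce[i]); 
x,y,w,h=st[i][:4]; print(onz('wrist',[ce[i],[x+w/2-.5,y],[x+w/2-.5,y+h]],.053,P))
```

```text
L [ 0.8909 -0.4542  0.3973  0.327 ] -27.014357
R [ 0.8919 -0.4522  0.4329  0.3768] -26.887325
width 0.06054338
[[0.3197 0.3675 0.008 ]
 [0.3474 0.4219 0.008 ]
 [0.5266 0.3312 0.008 ]
 [0.4976 0.276  0.008 ]] [0.4228 0.3492 0.008 ] 0.2000611539213233 0.06109312763374032
[316 145  12  79 912] [321.6075 183.0789]
[[0.4196 0.3496 0.053 ]
 [0.3823 0.3684 0.053 ]
 [0.4619 0.3279 0.053 ]]
```

Request:
play_rows(
  series=[
    [1,0,0.3,0.014,0,0,0],
    [1,0,0.35,0,0,0,0],
    [1,0,0.35,0,0,0,0],
    [1,0,0.35,0,0,0,0],
    [1,0,0.25,0,0,0,0],
    [1,0,0.2,0,0,0,0],
    [1,0,0.12,0,0,0,0],
    [1,0,0.06,0,0,0,0],
    [1,0,0,0,0,0,0],
  ],
)

```text
time: 2.97
position: [0.421, 0.349, 0.0482]
tool_rot: [0.688, -0.165, 0.164, -0.687]
ft_force: [-0.4, -0.6, -0.6]
grip_width: 0.0868
```

Request:
play_rows(
  series=[
    [0,0,0,0,0,0,0],
    [0,0,0,0,0,0,0],
    [0,0,0,0,0,0,0],
    [0,0,0,0,0,0,0],
    [0,0,0,0,0,0,0],
    [0,0,0,0,0,0,0],
    [0,0,0,0,0,0,0],
    [0,0,0,0,0,0,0],
  ],
  grip_force=25,
)

```text
time: 3.63
position: [0.4217, 0.3493, 0.0497]
tool_rot: [-0.688, 0.164, -0.164, 0.688]
ft_force: [0.5, -0.0, -0.3]
grip_width: 0.0413
```

Run:
```python
from h import *
state()
```

```text
t 3.63 p [0.4217 0.3493 0.0497] yaw z 63.18 tooly [ 0.0003  0.0001 -1.    ] F [ 0.4584 -0.0396 -0.3298] M [ 0.0666 -0.003   0.0329] w 0.0412970726509307 q6 -0.6149991138526739
```

Still closing.

Request:
play_rows(
  series=[
    [0,0,0,0,0,0,0],
    [0,0,0,0,0,0,0],
    [0,0,0,0,0,0,0],
    [0,0,0,0,0,0,0],
    [0,0,0,0,0,0,0],
    [0,0,0,0,0,0,0],
    [0,0,0,0,0,0,0],
    [0,0,0,0,0,0,0],
  ],
)

```text
time: 4.3
position: [0.4215, 0.3492, 0.0495]
tool_rot: [0.688, -0.164, 0.164, -0.688]
ft_force: [-0.4, -0.5, 0.2]
grip_width: 0.014
```

Request:
play_rows(
  series=[
    [0,0,-0.1,0,0,0,0],
    [0,0,-0.2,0,0,0,0],
    [0,0,-0.3,0,0,0,0],
    [0,0,-0.3,0,0,0,0],
    [0,0,-0.2,0,0,0,0],
    [0,0,-0.1,0,0,0,0],
    [0,0,0,0,0,0,0],
  ],
)

```text
time: 4.88
position: [0.4227, 0.35, 0.1721]
tool_rot: [-0.687, 0.163, -0.165, 0.689]
ft_force: [0.5, 0.4, -2.4]
grip_width: 0.0141
```

Run:
```python
from h import *
# Hover target: 15 mm short of the edge
go([.5275-.0,-.0414,.17],-11.2)
P=par('wrist'); im=eyes.camera('wrist'); cv2.imwrite('pics/w2.png',im[:,:,::-1])
```

```text
t 4.88 p [0.4227 0.35   0.1721] yaw z 63.19 tooly [ 0.0046  0.0025 -1.    ] F [ 0.5401  0.407  -2.3563] M [ 0.0917 -0.0828  0.0181] w 0.014142461974155326 q6 -0.6150366804127027
tool shift (units) [ 2.7008  0.0157 -3.0206] turn units [-0.0018  0.4133 -0.0001] mm [ 270.0765    1.5694 -302.0567] deg [-0.3193 74.3907 -0.0147]
```

View pics/w2.png

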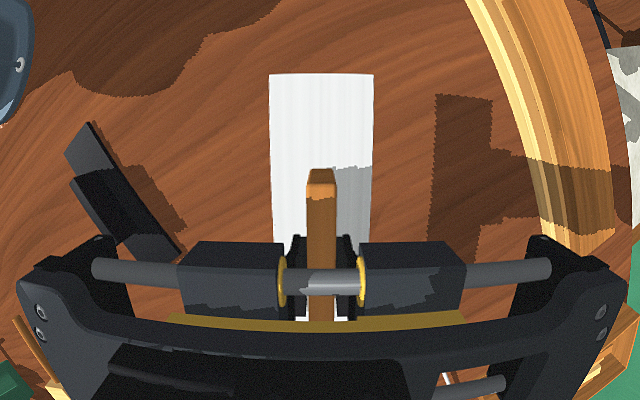

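The picture shows the straightedge held at its rib, with the blade parallel to the jaws. Now I'll carry it to a point short of the near edge.

Request:
play_rows(
  series=[
    [0,0.1,0,-0.14,0,0,0],
    [0,0.2,0,-0.27,0,0,0],
    [0,0.23,0,-0.31,0,0,0],
    [0,0.23,0,-0.31,0,0,0],
    [0,0.23,0,-0.31,0,0,0],
    [0,0.23,0,-0.31,0,0,0],
    [0,0.23,0,-0.31,0,0,0],
    [0,0.23,0,-0.31,0,0,0],
    [0,0.23,0,-0.31,0,0,0],
    [0,0.23,0,-0.31,0,0,0],
    [0,0.12,0,-0.18,0,0,0],
    [0,0.06,0,-0.08,0,0,0],
  ],
)

```text
time: 5.93
position: [0.4864, -0.0397, 0.1679]
tool_rot: [0.688, -0.166, 0.165, -0.687]
ft_force: [0.2, 0.1, -3.4]
grip_width: 0.0137
```

Request:
play_rows(
  series=[
    [0,0,0,0,0,0.0275,0],
    [0,0,0,0,0,0.0375,0],
    [0,0,0,0,0,0.0375,0],
    [0,0,0,0,0,0.0375,0],
    [0,0,0,0,0,0.0375,0],
    [0,0,0,0,0,0.0375,0],
    [0,0,0,0,0,0.0375,0],
    [0,0,0,0,0,0.0375,0],
    [0,0,0,0,0,0.0375,0],
    [0,0,0,0,0,0.0375,0],
    [0,0,0,0,0,0.03,0],
    [0,0,0,0,0,0.0185,0],
  ],
)

```text
time: 6.93
position: [0.4851, -0.0352, 0.1681]
tool_rot: [-0.448, 0.549, -0.546, 0.447]
ft_force: [-0.7, 0.4, -2.8]
grip_width: 0.0138
```

Run:
```python
from h import *
go([.488,-.034,.172],-11.2)
P=par('wrist'); im=eyes.camera('wrist'); cv2.imwrite('pics/w3.png',im[:,:,::-1]); np.savez('w3.npz',im=im,K=P[0],R=P[1],t=P[2])
im=eyes.camera('side'); crop(im,200,120,420,290,3,'s3.png')
np.save('side3.npy',im)
```

```text
t 6.93 p [ 0.4851 -0.0352  0.1681] yaw z -11.45 tooly [-0.0039  0.0017 -1.    ] F [-0.6636  0.3534 -2.7926] M [ 0.03    0.0721 -0.028 ] w 0.013806632689126866 q6 -0.1035104620329207
tool shift (units) [-0.0177 -0.0393  0.0258] turn units [ 0.0013 -0.0014 -0.0003] mm [-1.7721 -3.9335  2.5839] deg [ 0.2377 -0.2505 -0.0495]
```

View pics/w3.png

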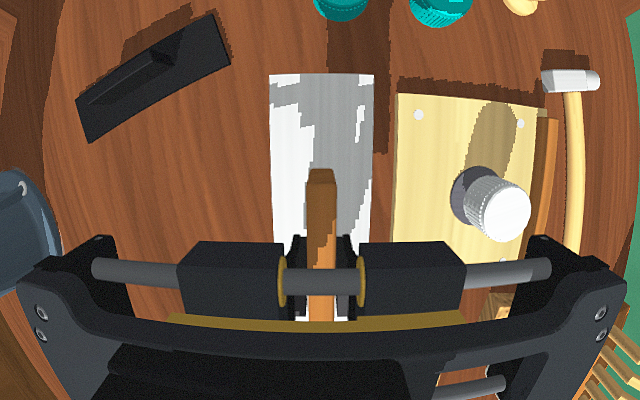

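View pics/s3.png

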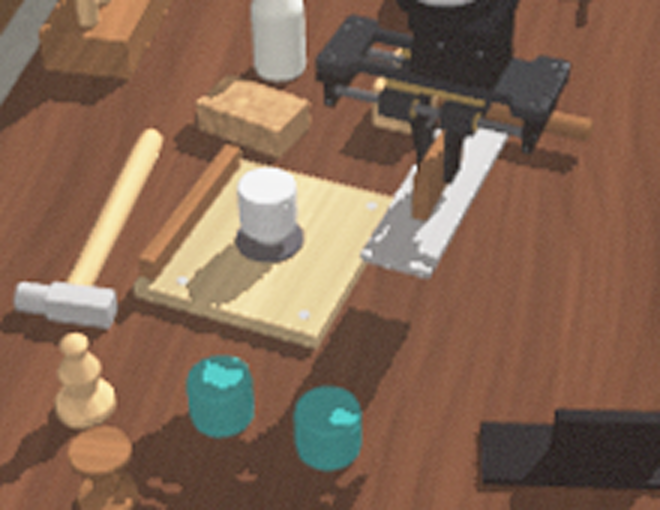

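The wrist view shows the board's near edge from (398,93) to (391,240), to the right of the held blade, whose right edge is at u≈373. I'll measure both.

```bash
cat > meas.py <<'E'
from h import *
def edges(f,ztop,zb,v0,v1):
    d=np.load(f); P=(d['K'],d['R'],d['t']); hsv=cv2.cvtColor(d['im'],cv2.COLOR_RGB2HSV); im=d['im']
    bo=((hsv[...,0]>18)&(hsv[...,0]<35)&(hsv[...,1]>40)&(hsv[...,2]>170))
    me=((hsv[...,1]<40)&(hsv[...,2]>70))
    out={}
    J=[];B=[];BL=[]
    for v in range(v0,v1):
        x=np.where(bo[v,375:480])[0]
        if len(x)>20: J.append((x.min()+374.5,v))
        x=np.where(me[v,250:395])[0]
        if len(x)>20: B.append((x.max()+250.5,v)); BL.append((x.min()+249.5,v))
    for nm,E,z in (('board',J,ztop),('bladeR',B,zb),('bladeL',BL,zb)):
        X=onz('wrist',E,z,P)[:,:2].astype(np.float32); l=cv2.fitLine(X,cv2.DIST_HUBER,0,1e-5,1e-5).ravel().astype(float)
        if l[1]<0:l[:2]*=-1
        r=(X-l[2:])@np.array([-l[1],l[0]]); print(nm,len(E),E[0],E[-1],'ang',np.degrees(np.arctan2(l[1],l[0])),'pt',l[2:],'rms',r.std()); out[nm]=l
    return out,P
E
python3 - <<'E'
from meas import *
o,P=edges('w3.npz',.016,.126,105,225)
print(onz('wrist',[[398.5,93.5]],.016,P),'blade end',onz('wrist',[[269,74],[374,74]],.128,P))
# collar: circle of top
d=np.load('w3.npz'); hsv=cv2.cvtColor(d['im'],cv2.COLOR_RGB2HSV)
print(onz('wrist',[[506,210]],.082,P), onz('wrist',[[471,195]],.020,P))
E
```

```text
board 120 (np.float64(398.5), 105) (np.float64(393.5), 224) ang 78.96936289566428 pt [ 0.5629 -0.0197] rms 0.0003757144586072018
bladeR 120 (np.float64(373.5), 105) (np.float64(369.5), 224) ang 78.27958951090193 pt [0.5265 0.0112] rms 0.00021071968349310678
bladeL 120 (np.float64(268.5), 105) (np.float64(272.5), 224) ang 78.65034535001567 pt [0.4664 0.0166] rms 0.00021744870403078974
[[0.5769 0.0475 0.016 ]] blade end [[0.4774 0.0688 0.128 ]
 [0.5358 0.057  0.128 ]]
[[ 0.6429 -0.0617  0.082 ]] [[ 0.6381 -0.0635  0.02  ]]
```

Request:
play_rows(
  series=[
    [0,0,0,0.1,0,-0.0025,0],
    [0,0,0,0.15,0,0,0],
    [0,0,0.1,0.06,0,0,0],
    [0,0,0.25,0,0,0,0],
    [0,0,0.25,0,0,0,0],
    [0,0,0.25,0,0,0,0],
    [0,0,0.15,0,0,0,0],
    [0,0,0.08,0,0,0,0],
    [0,0,0,0,0,0,0],
    [0,0,0,0,0,0,0],
  ],
)

```text
time: 7.87
position: [0.5171, -0.0423, 0.061]
tool_rot: [-0.451, 0.545, -0.544, 0.451]
ft_force: [0.2, 0.2, -3.1]
grip_width: 0.0139
```

Run:
```python
from meas import *
state()
P=par('wrist'); im=eyes.camera('wrist'); cv2.imwrite('pics/w4.png',im[:,:,::-1]); np.savez('w4.npz',im=im,K=P[0],R=P[1],t=P[2])
```

```text
t 7.87 p [ 0.5171 -0.0423  0.061 ] yaw z -10.77 tooly [-0.0007  0.0003 -1.    ] F [ 0.2287  0.2111 -3.0522] M [-0.0317  0.0492 -0.0345] w 0.013883634995813694 q6 -0.10939696736188086
```

View pics/w4.png

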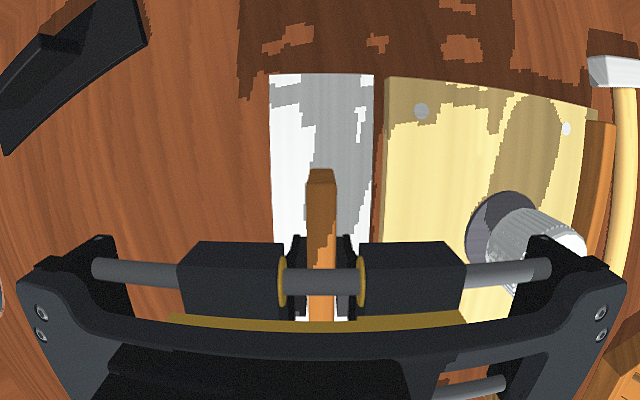

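Run:
```python
from meas import *
o,P=edges('w4.npz',.016,.0195,110,228)
b=o['board'];r=o['bladeR']; n=np.array([b[1],-b[0]]); print('gap',(b[2:]-r[2:])@n)
d=np.load('w4.npz'); print('ends',onz('wrist',[[384,76]],.016,P),onz('wrist',[[269,74],[374,74]],.0195,P))
im=d['im']; print([tuple(im[150,u]) for u in range(366,392)])
```

```text
board 118 (np.float64(389.5), 110) (np.float64(383.5), 227) ang 78.34961927153724 pt [ 0.5657 -0.0068] rms 0.00039086764030416536
bladeR 118 (np.float64(373.5), 110) (np.float64(369.5), 227) ang 79.14718027237073 pt [ 0.5563 -0.0043] rms 0.00023596402052297573
bladeL 118 (np.float64(268.5), 110) (np.float64(272.5), 227) ang 79.4121648870935 pt [ 0.4957 -0.0024] rms 0.00020896872458025934
gap 0.009687893028127947
ends [[0.5735 0.0489 0.016 ]] [[0.5082 0.0617 0.0195]
 [0.5671 0.0505 0.0195]]
[(np.uint8(160), np.uint8(163), np.uint8(165)), (np.uint8(163), np.uint8(162), np.uint8(164)), (np.uint8(156), np.uint8(162), np.uint8(158)), (np.uint8(158), np.uint8(164), np.uint8(159)), (np.uint8(160), np.uint8(166), np.uint8(164)), (np.uint8(165), np.uint8(165), np.uint8(166)), (np.uint8(130), np.uint8(123), np.uint8(117)), (np.uint8(88), np.uint8(57), np.uint8(44)), (np.uint8(89), np.uint8(51), np.uint8(35)), (np.uint8(88), np.uint8(54), np.uint8(36)), (np.uint8(88), np.uint8(56), np.uint8(40)), (np.uint8(110), np.uint8(67), np.uint8(47)), (np.uint8(150), np.uint8(92), np.uint8(61)), (np.uint8(140), np.uint8(82), np.uint8(52)), (np.uint8(142), np.uint8(85), np.uint8(56)), (np.uint8(146), np.uint8(85), np.uint8(58)), (np.uint8(146), np.uint8(99), np.uint8(62)), (np.uint8(152), np.uint8(126), np.uint8(84)), (np.uint8(158), np.uint8(142), np.uint8(98)), (np.uint8(158), np.uint8(135), np.uint8(93)), (np.uint8(160), np.uint8(138), np.uint8(91)), (np.uint8(149), np.uint8(130), np.uint8(88)), (np.uint8(252), np.uint8(233), np.uint8(157)), (np.uint8(254), np.uint8(240), np.uint8(174)), (np.uint8(251), np.uint8(237), np.uint8(170)), (np.uint8(250), np.uint8(238), np.uint8(165))]
```

Run:
```python
from h import *
im=np.load('w4.npz')['im']; crop(im,340,65,440,245,4.4,'c4.png')
im=cv2.imread('pics/c4.png'); cv2.imwrite('pics/c4.png',cv2.resize(im,(440,600)) if im.shape[0]>600 else im)
```

```text
(no output)
```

View pics/c4.png

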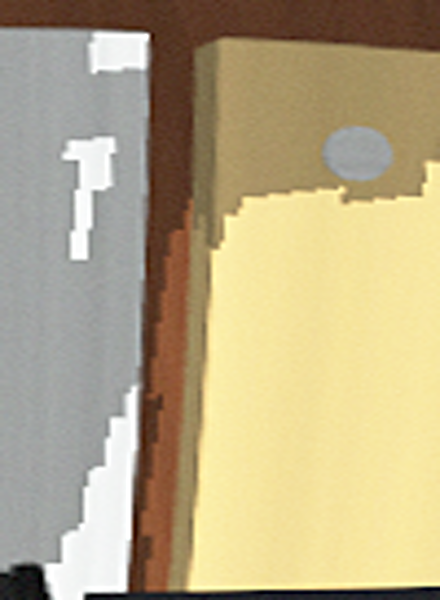

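Run:
```python
from meas import *
o,P=edges('w4.npz',.016,.0195,142,238)
b=o['board'];r=o['bladeR']; n=np.array([b[1],-b[0]]); print('gap',(b[2:]-r[2:])@n)
X=onz('wrist',[[388.8,78],[383.0,241]],.016,P); v=X[0]-X[1]; print(X,np.degrees(np.arctan2(v[1],v[0])))
for z in (.0195,): 
    Y=onz('wrist',[[374,76],[369,241]],z,P); v=Y[0]-Y[1]; print(Y,np.degrees(np.arctan2(v[1],v[0])))
```

```text
board 96 (np.float64(387.5), 142) (np.float64(381.5), 237) ang 79.04565671588678 pt [ 0.5631 -0.0194] rms 0.0002176392116672534
bladeR 96 (np.float64(372.5), 142) (np.float64(368.5), 237) ang 79.16998603252294 pt [ 0.5553 -0.0094] rms 0.00023895652865738492
bladeL 96 (np.float64(269.5), 142) (np.float64(273.5), 237) ang 79.16857227445615 pt [0.4965 0.0018] rms 0.0002134847035221993
gap 0.009528366912635214
[[ 0.5762  0.0474  0.016 ]
 [ 0.5574 -0.0526  0.016 ]] 79.40183969867184
[[ 0.5669  0.0494  0.0195]
 [ 0.5481 -0.0492  0.0195]] 79.20376949893122
```

Blade and board are parallel within about 0.2°, and the gap is about 9.5 mm. Now I'll lower it to the bench.

Request:
play_rows(
  series=[
    [0,0,0.05,0,0,0,0],
    [0,0,0.04,0,0,0,0],
    [0,0,0.025,0,0,0,0],
    [0,0,0,0,0,0,0],
    [0,0,0,0,0,0,0],
  ],
)

```text
time: 8.33
position: [0.517, -0.0424, 0.0501]
tool_rot: [0.451, -0.545, 0.545, -0.451]
ft_force: [-0.5, -1.1, -3.0]
grip_width: 0.0138
```

Request:
play_rows(
  series=[
    [0,0,0,0.03,0,0,0],
    [0,0,0,0.03,0,0,0],
    [0,0,0,0.02,0,0,0],
    [0,0,0,0,0,0,0],
    [0,0,0,0,0,0,0],
  ],
  grip_force=10,
)

```text
time: 8.75
position: [0.5252, -0.044, 0.0501]
tool_rot: [0.451, -0.545, 0.545, -0.451]
ft_force: [0.8, 0.3, -3.1]
grip_width: 0.0139
```

Run:
```python
from meas import *
state()
P=par('wrist'); im=eyes.camera('wrist'); np.savez('w5.npz',im=im,K=P[0],R=P[1],t=P[2]); crop(im,340,65,440,245,3.3,'c5.png')
o,P=edges('w5.npz',.016,.008,160,238)
b=o['board'];r=o['bladeR']; n=np.array([b[1],-b[0]]); print('gap',(b[2:]-r[2:])@n)
```

```text
t 8.75 p [ 0.5252 -0.044   0.0501] yaw z -10.8 tooly [ 0.0004 -0.0001 -1.    ] F [ 0.843   0.3277 -3.0691] M [-0.0164  0.0355 -0.0085] w 0.013867549311926752 q6 -0.10729498419080988
board 78 (np.float64(377.5), 160) (np.float64(374.5), 237) ang 79.30915118616575 pt [ 0.563  -0.0222] rms 0.0004930403515263709
bladeR 78 (np.float64(371.5), 160) (np.float64(368.5), 237) ang 79.34658108687346 pt [ 0.5611 -0.0241] rms 0.00022704017290820102
bladeL 78 (np.float64(270.5), 160) (np.float64(273.5), 237) ang 79.30461599599943 pt [ 0.502  -0.0128] rms 0.00025525310848232484
gap 0.0014765935250071471
```

View pics/c5.png

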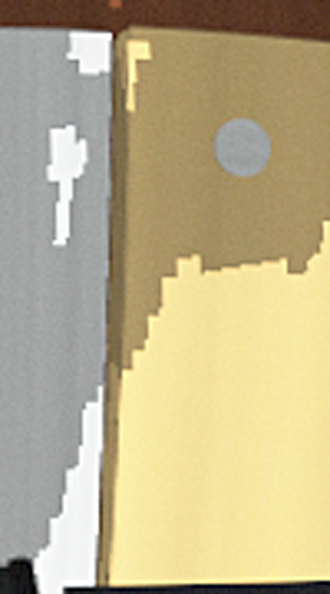

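Gap is about 1.5 mm, and the full weight still hangs from the tool. I'll lower the last millimetre and push on gently.

Request:
play_rows(
  series=[
    [0,0,0.006,0,0,0,0],
    [0,0,0,0,0,0,0],
    [0,0,0,0.01,0,0,0],
    [0,0,0,0,0,0,0],
    [0,0,0,0,0,0,0],
  ],
)

```text
time: 9.22
position: [0.5256, -0.044, 0.0495]
tool_rot: [-0.451, 0.545, -0.545, 0.451]
ft_force: [-0.7, -0.1, -0.1]
grip_width: 0.014
```

Request:
play_rows(
  series=[
    [0,0,0.003,0.006,0,0,0],
    [0,0,0,0,0,0,0],
    [0,0,0,0.004,0,0,0],
    [0,0,0,0,0,0,0],
    [0,0,0,0,0,0,0],
  ],
)

```text
time: 9.63
position: [0.5257, -0.044, 0.0495]
tool_rot: [-0.451, 0.545, -0.544, 0.45]
ft_force: [-3.5, 1.0, 5.1]
grip_width: 0.014
```

Run:
```python
from meas import *
state()
P=par('wrist'); im=eyes.camera('wrist'); np.savez('w6.npz',im=im,K=P[0],R=P[1],t=P[2]); crop(im,340,65,440,245,3.3,'c6.png')
o,P=edges('w6.npz',.016,.008,160,238)
```

```text
t 9.63 p [ 0.5257 -0.044   0.0495] yaw z -10.79 tooly [-0.0022  0.0005 -1.    ] F [-3.492   0.9932  5.0656] M [0.0371 0.6511 0.0311] w 0.014013086609752961 q6 -0.10687648018602434
board 78 (np.float64(377.5), 160) (np.float64(374.5), 237) ang 79.58828747581126 pt [ 0.5623 -0.0271] rms 0.0005094933325282726
bladeR 78 (np.float64(371.5), 160) (np.float64(368.5), 237) ang 79.42405586101627 pt [ 0.5622 -0.0197] rms 0.00020911420750897104
bladeL 78 (np.float64(270.5), 160) (np.float64(273.5), 237) ang 79.23220892397421 pt [ 0.5026 -0.0127] rms 0.0002555027094369624
```

View pics/c6.png

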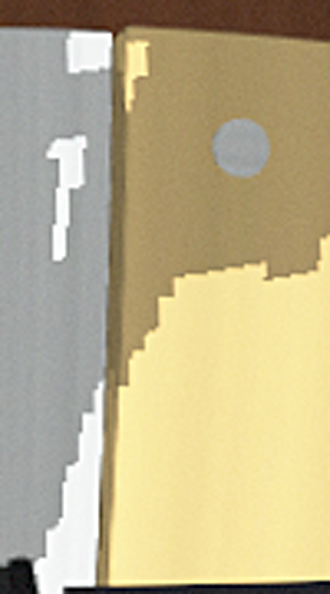

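It moved 0.5 mm, then met the board: 3.5 N reaction and almost no yaw moment, so the contact is even. I'll take the push off and let go.

Request:
play_rows(
  series=[
    [0,0,-0.003,-0.01,0,0,0],
    [0,0,0,0,0,0,0],
    [0.5,0,0,0,0,0,0],
    [0.5,0,0,0,0,0,0],
    [0.5,0,0,0,0,0,0],
    [0.5,0,0,0,0,0,0],
    [0.5,0,0,0,0,0,0],
    [0.5,0,0,0,0,0,0],
    [0.5,0,0,0,0,0,0],
  ],
)

```text
time: 10.43
position: [0.5259, -0.0441, 0.0495]
tool_rot: [0.451, -0.545, 0.545, -0.451]
ft_force: [-0.5, -0.4, 1.0]
grip_width: 0.0429
```

Run:
```python
from meas import *
state()
P=par('wrist'); im=eyes.camera('wrist'); np.savez('w7.npz',im=im,K=P[0],R=P[1],t=P[2]); cv2.imwrite('pics/w7.png',im[:,:,::-1])
o,P=edges('w7.npz',.016,.008,160,238)
```

```text
t 10.43 p [ 0.5259 -0.0441  0.0495] yaw z -10.8 tooly [ 0.0002 -0.     -1.    ] F [-0.5271 -0.4168  1.0304] M [-0.0196  0.0497  0.006 ] w 0.042858383983741755 q6 -0.10707018366437018
board 78 (np.float64(374.5), 160) (np.float64(376.5), 237) ang 80.94009830108396 pt [ 0.5637 -0.0202] rms 0.000395287053695359
bladeR 78 (np.float64(372.5), 160) (np.float64(359.5), 237) ang 78.72573718065959 pt [ 0.562  -0.0236] rms 0.000684460030292978
bladeL 78 (np.float64(270.5), 160) (np.float64(282.5), 237) ang 79.33389711605005 pt [ 0.5022 -0.0181] rms 0.0006684146195492073
```

View pics/w7.png

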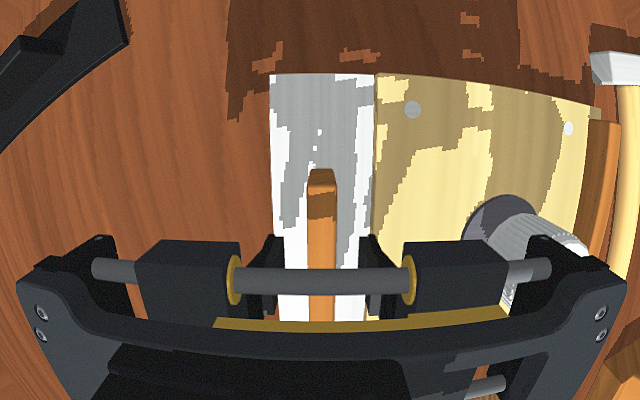

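The straightedge is released and flush at the visible end, with its edge against the board at u≈374. I'll lift off and move near the collar for a close look.

Request:
play_rows(
  series=[
    [0.5,0,-0.1,0,0,0,0],
    [0.5,0,-0.2,0,0,0,0],
    [0.5,0,-0.35,0,0,0,0],
    [0.5,0,-0.35,0,0,0,0],
    [0.5,0,-0.35,0,0,0,0],
    [1,0,-0.15,0.2,0,0,0],
    [1,0.2,0,0.3,0,0,0],
    [1,0.2,0,0.3,0,0,0],
    [1,0.2,0,0.3,0,0,0],
    [1,0.2,0,0.1,0,0,0],
    [1,0,0,0,0,0,0],
    [1,0,0,0,0,0,0],
  ],
)

```text
time: 11.48
position: [0.6285, -0.1461, 0.1997]
tool_rot: [-0.45, 0.545, -0.545, 0.45]
ft_force: [0.1, 0.3, -0.0]
grip_width: 0.0813
```

Run:
```python
from meas import *
state()
P=par('wrist'); im=eyes.camera('wrist'); np.savez('w8.npz',im=im,K=P[0],R=P[1],t=P[2]); cv2.imwrite('pics/w8.png',im[:,:,::-1])
im=eyes.camera('side'); crop(im,220,130,420,280,3,'s8.png')
```

```text
t 11.48 p [ 0.6285 -0.1461  0.1997] yaw z -10.91 tooly [-0.0002  0.0003 -1.    ] F [ 0.1056  0.34   -0.0224] M [-0.0024  0.0399 -0.0194] w 0.08132411277888571 q6 -0.211028667430353
```

View pics/w8.png

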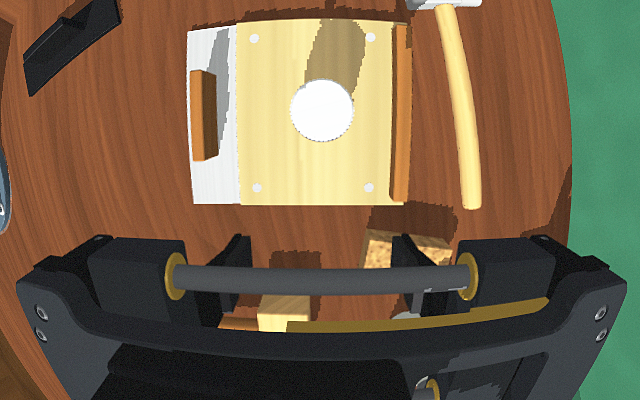

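View pics/s8.png

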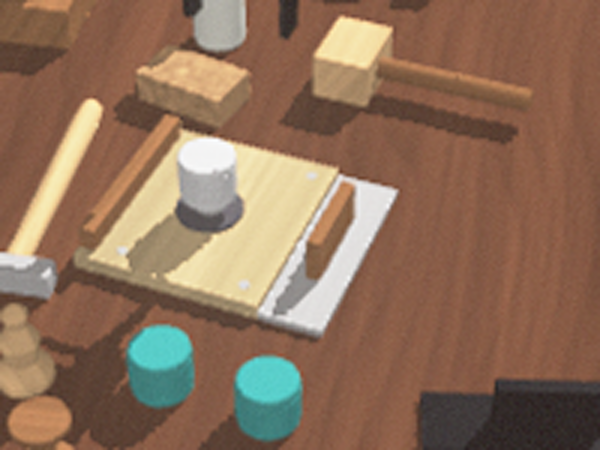

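The wrist view shows the straightedge flush along the whole near edge (u≈190–238, ends level with the board) and the collar top at (322,110). I'll measure both.

Run:
```python
from h import *
d=np.load('w8.npz'); P=(d['K'],d['R'],d['t']); im=d['im']; hsv=cv2.cvtColor(im,cv2.COLOR_RGB2HSV)
m=((hsv[...,1]<40)&(hsv[...,2]>150)).astype(np.uint8)
k,l,st,ce=cv2.connectedComponentsWithStats(m)
i=l[110,322]; print(st[i],ce[i]); cs,_=cv2.findContours((l==i).astype(np.uint8),cv2.RETR_EXTERNAL,cv2.CHAIN_APPROX_NONE)
X=onz('wrist',max(cs,key=len)[:,0].astype(float),.082,P)[:,:2].astype(np.float32)
c,r=cv2.minEnclosingCircle(X); A=np.c_[2*X,np.ones(len(X))]; s=np.linalg.lstsq(A,(X**2).sum(1),rcond=None)[0]
print('collar',c,r,s[:2],np.sqrt(s[2]+s[:2]@s[:2]))
# blade left (near) edge, and seam between blade and board top
L=[];S=[]
b=((hsv[...,0]>15)&(hsv[...,0]<35)&(hsv[...,1]>60)&(hsv[...,2]>120))
for v in range(35,196):
    x=np.where(m[v,170:260]|((hsv[v,170:260,1]<40)&(hsv[v,170:260,2]>90)))[0]; L.append((x.min()+169.5,v))
    x=np.where((hsv[v,225:260,1]>55))[0]; S.append((x.min()+224.5,v))
for nm,E,z in(('near',L,.008),('seam',S,.016)):
    Y=onz('wrist',E,z,P)[:,:2].astype(np.float32); q=cv2.fitLine(Y,cv2.DIST_HUBER,0,1e-5,1e-5).ravel(); print(nm,np.degrees(np.arctan2(q[1],q[0])),q[2:],E[0],E[80],E[-1]); globals()[nm]=q.astype(float)
n=np.array([seam[1],-seam[0]]); print('near to seam mm',(seam[2:]-near[2:])@n*1e3)
go([*s[:2],.12],-11)
```

```text
[ 289   78   66   64 3194] [321.5657 109.7041]
collar (0.6458532214164734, -0.06673513352870941) 0.02653108537197113 [ 0.6459 -0.0669] 0.02577595919184487
near 79.0947 [ 0.4987 -0.0382] (np.float64(186.5), 35) (np.float64(186.5), 115) (np.float64(192.5), 195)
seam 79.26149 [ 0.5612 -0.0334] (np.float64(236.5), 35) (np.float64(236.5), 115) (np.float64(239.5), 195)
near to seam mm 60.58520844851367
t 11.58 p [ 0.6276 -0.1442  0.1995] yaw z -10.8 tooly [-0.0016  0.0012 -1.    ] F [-0.146   0.1264 -0.3027] M [ 0.0054 -0.0059  0.0459] w 0.08519359764728571 q6 -0.2110399073884539
tool shift (units) [-0.7935  0.7952  0.0368] turn units [ 0.0006  0.0011 -0.0003] mm [-79.3497  79.5162   3.6755] deg [ 0.104   0.2008 -0.0476]
```

The straightedge is flush: 60.6 mm from its near edge to the seam, and 0.17° off parallel. The collar is at (.646,-.067). Now I'll grasp it.

Request:
play_rows(
  series=[
    [1,-0.2,0,0.028,0,0,0],
    [1,-0.3,0,0,0,0,0],
    [1,-0.2,0,0,0,0,0],
    [1,-0.09,0,0,0,0,0],
    [1,0,0.2,0,0,0,0],
    [1,0,0.3,0,0,0,0],
    [1,0,0.3,0,0,0,0],
    [1,0,0.2,0,0,0,0],
    [1,0,0.16,0,0,0,0],
    [1,0,0.1,0,0,0,0],
    [1,0,0.065,0,0,0,0],
    [1,0,0,0,0,0,0],
  ],
)

```text
time: 12.58
position: [0.6454, -0.0677, 0.066]
tool_rot: [-0.451, 0.545, -0.544, 0.45]
ft_force: [0.2, 0.5, 0.5]
grip_width: 0.0869
```

Run:
```python
from h import *
go([.645,-.067,.067],-11)
im=eyes.camera('side'); crop(im,220,80,420,230,3,'s9.png')
```

```text
t 12.58 p [ 0.6454 -0.0677  0.066 ] yaw z -10.78 tooly [-0.0022  0.0005 -1.    ] F [0.162  0.5179 0.4965] M [ 0.0139  0.0086 -0.0364] w 0.0868733672813029 q6 -0.08815083707369838
tool shift (units) [-0.0064 -0.0101 -0.0048] turn units [ 0.0007  0.0012 -0.    ] mm [-0.6426 -1.0124 -0.4813] deg [ 0.1296  0.2191 -0.0047]
```

View pics/s9.png

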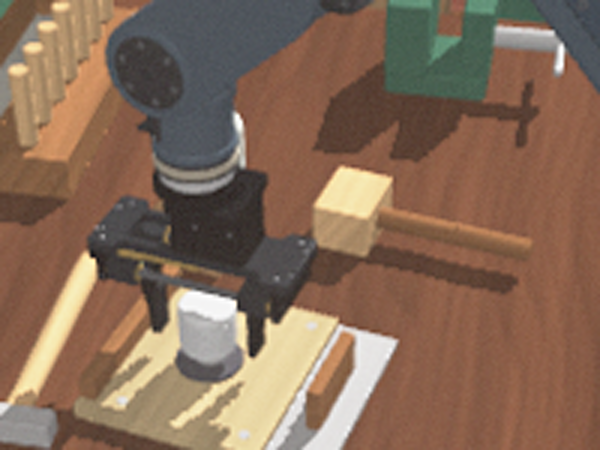

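The fingers straddle the silver collar. Closing.

Request:
play_rows(
  series=[
    [0,0,0,0,0,0,0],
    [0,0,0,0,0,0,0],
    [0,0,0,0,0,0,0],
    [0,0,0,0,0,0,0],
    [0,0,0,0,0,0,0],
    [0,0,0,0,0,0,0],
    [0,0,0,0,0,0,0],
    [0,0,0,0,0,0,0],
    [0,0,0,0,0,0,0],
  ],
  grip_force=15,
)

```text
time: 13.38
position: [0.6454, -0.0678, 0.0668]
tool_rot: [-0.451, 0.545, -0.544, 0.45]
ft_force: [-2.7, 0.3, 1.1]
grip_width: 0.0524
```

Run:
```python
from h import *
state()
```

```text
t 13.38 p [ 0.6454 -0.0678  0.0668] yaw z -10.8 tooly [-0.002   0.0005 -1.    ] F [-2.722   0.3262  1.0774] M [ 0.0789  0.3852 -0.0155] w 0.05236491837938422 q6 -0.0881358484050748
```

The collar pushes the tool back along -x, so the tool is about 1 mm off. I'll shift 1 mm, firm up the grip, and press down to the pin.

Request:
play_rows(
  series=[
    [0,0,0,-0.012,0,0,0],
    [0,0,0,0,0,0,0],
    [0,0,0.01,0,0,0,0],
    [0,0,0.01,0,0,0,0],
    [0,0,0.01,0,0,0,0],
    [0,0,0.01,0,0,0,0],
    [0,0,0,0,0,0,0],
    [0,0,0,0,0,0,0],
  ],
  grip_force=30,
)

```text
time: 14.05
position: [0.6453, -0.0679, 0.0631]
tool_rot: [0.451, -0.545, 0.545, -0.451]
ft_force: [-0.6, 1.1, 2.3]
grip_width: 0.0519
```

Run:
```python
from h import *
state()
```

```text
t 14.05 p [ 0.6453 -0.0679  0.0631] yaw z -10.8 tooly [ 0.0006 -0.0001 -1.    ] F [-0.5873  1.0543  2.3131] M [0.1874 0.1538 0.0296] w 0.051887257594839226 q6 -0.08824740668423448
```

Request:
play_rows(
  series=[
    [0,0,0.01,0,0,0,0],
    [0,0,0.01,0,0,0,0],
    [0,0,0,0,0,0,0],
    [0,0,0,0,0,0,0],
  ],
)

```text
time: 14.38
position: [0.6453, -0.0679, 0.0628]
tool_rot: [0.451, -0.545, 0.545, -0.451]
ft_force: [-2.5, 1.1, 11.8]
grip_width: 0.0514
```

Run:
```python
from h import *
state()
```

```text
t 14.38 p [ 0.6453 -0.0679  0.0628] yaw z -10.79 tooly [ 0.0008 -0.0002 -1.    ] F [-2.4666  1.0561 11.7518] M [0.2201 0.6643 0.0456] w 0.05140844045945954 q6 -0.088323788101774
```

It stopped 4 mm down on the pin at about 12 N. Now I'll turn it clockwise.

Request:
play_rows(
  series=[
    [0,0,0,0,0,0.017,0],
    [0,0,0,0,0,0.017,0],
    [0,0,0,0,0,0.017,0],
    [0,0,0,0,0,0.017,0],
    [0,0,0,0,0,0.017,0],
    [0,0,0,0,0,0.017,0],
    [0,0,0,0,0,0.017,0],
    [0,0,0,0,0,0.017,0],
    [0,0,0,0,0,0,0],
  ],
)

```text
time: 15.13
position: [0.6446, -0.0679, 0.0609]
tool_rot: [-0.325, 0.628, -0.628, 0.324]
ft_force: [-2.1, 1.2, 2.4]
grip_width: 0.0519
```

Run:
```python
from h import *
state()
P=par('wrist'); im=eyes.camera('wrist');cv2.imwrite('pics/w10.png',im[:,:,::-1])
```

```text
t 15.13 p [ 0.6446 -0.0679  0.0609] yaw z -35.33 tooly [-0.001   0.0001 -1.    ] F [-2.0631  1.1966  2.4173] M [ 0.0712  0.4219 -0.0222] w 0.051886776305437955 q6 0.33987589771122667
```

View pics/w10.png

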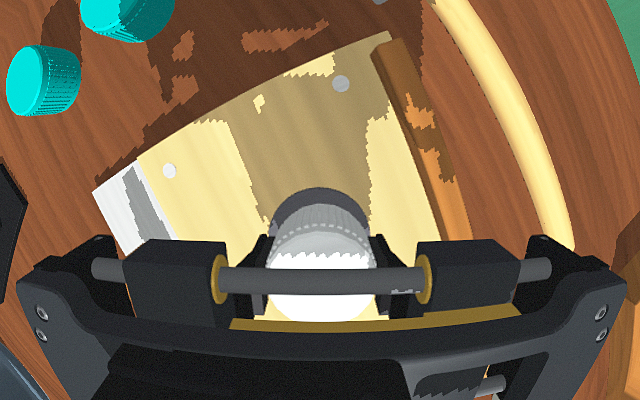

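z dropped to 5.9 mm down and the force fell to the spring level, so it is keyed after about 24° (inside the 10° fit). I'll turn a few degrees more and push home.

Request:
play_rows(
  series=[
    [0,0,0.01,0,0,0.012,0],
    [0,0,0.015,0,0,0.012,0],
    [0,0,0.015,0,0,0,0],
    [0,0,0.015,0,0,0,0],
    [0,0,0.015,0,0,0,0],
    [0,0,0,0,0,0,0],
  ],
)

```text
time: 15.68
position: [0.6446, -0.0678, 0.0539]
tool_rot: [-0.302, 0.64, -0.639, 0.301]
ft_force: [-2.3, 0.4, 4.4]
grip_width: 0.0517
```

Run:
```python
from h import *
state()
```

```text
t 15.68 p [ 0.6446 -0.0678  0.0539] yaw z -39.48 tooly [-0.0011  0.0002 -1.    ] F [-2.3149  0.3725  4.3882] M [0.1172 0.5197 0.0252] w 0.05170602160843403 q6 0.41227465318584205
```

Request:
play_rows(
  series=[
    [0,0,0.015,0,0,0,0],
    [0,0,0.015,0,0,0,0],
    [0,0,0.01,0,0,0,0],
    [0,0,0,0,0,0,0],
    [0,0,0,0,0,0,0],
  ],
  grip_force=35,
)

```text
time: 16.1
position: [0.6446, -0.0678, 0.0512]
tool_rot: [-0.302, 0.64, -0.639, 0.302]
ft_force: [-4.6, 0.8, 11.3]
grip_width: 0.0519
```

Run:
```python
from h import *
state()
im=eyes.camera('side'); crop(im,220,80,420,240,3,'s11.png')
P=par('wrist'); im=eyes.camera('wrist');cv2.imwrite('pics/w11.png',im[:,:,::-1])
im=eyes.camera('scene'); crop(im,220,130,420,280,3,'c11.png')
```

```text
t 16.1 p [ 0.6446 -0.0678  0.0512] yaw z -39.47 tooly [-0.0009  0.0001 -1.    ] F [-4.5603  0.7967 11.3215] M [0.2034 0.9126 0.014 ] w 0.05190582792830458 q6 0.4122830273586774
```

View pics/s11.png

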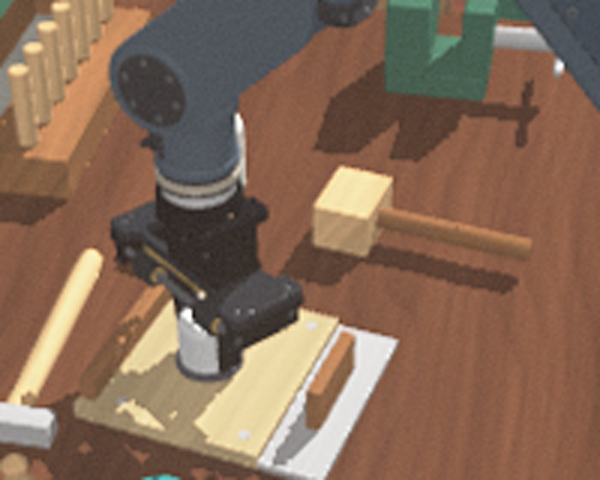

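View pics/c11.png

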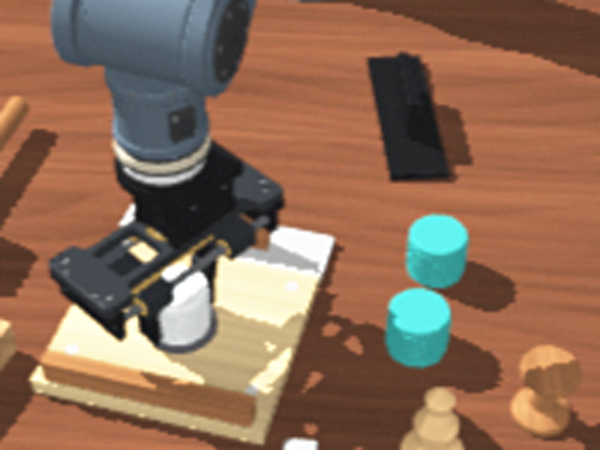

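View pics/w11.png

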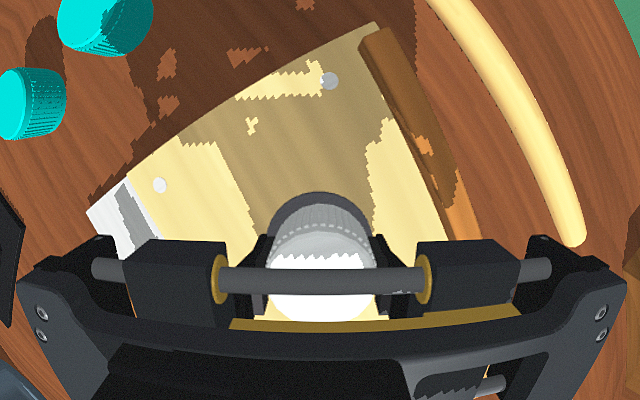

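The collar sits on the grey seat ring in all three views, and the straightedge is still flush. I'll press 1 mm more, ease the side load, and confirm the stop is hard.

Request:
play_rows(
  series=[
    [0,0.005,0,-0.006,0,0,0],
    [0,0,0.01,0,0,0,0],
    [0,0,0,0,0,0,0],
    [0,0,0,0,0,0,0],
    [0,0,0,0,0,0,0],
    [0,0,0,0,0,0,0],
  ],
)

```text
time: 16.75
position: [0.6446, -0.0677, 0.0512]
tool_rot: [0.301, -0.639, 0.64, -0.302]
ft_force: [-4.1, 0.2, 14.0]
grip_width: 0.0516
```

Run:
```python
from h import *
state()
im=eyes.camera('side'); crop(im,265,165,315,215,10,'s12.png'); cv2.imwrite('pics/side12.png',im[:,:,::-1])
c=np.array([.6445,-.067])
for h in (.02,.066): print(h,proj('side',[[*c,h]]))
# ring of collar lower rim, home (z .020) vs 4-6mm higher, on camera-facing side
```

```text
t 16.75 p [ 0.6446 -0.0677  0.0512] yaw z -39.48 tooly [ 0.0008  0.     -1.    ] F [-4.0717  0.1735 14.002 ] M [ 0.4247  0.9681 -0.0146] w 0.0515556222335587 q6 0.4119538102137313
0.02 [[289.4494 198.1075]]
0.066 [[288.6242 185.3929]]
```

View pics/s12.png

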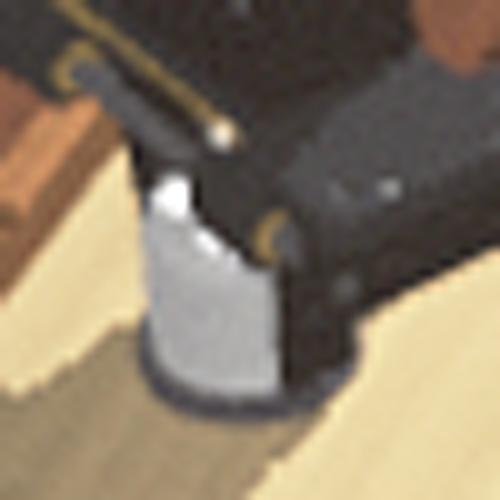

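View pics/side12.png

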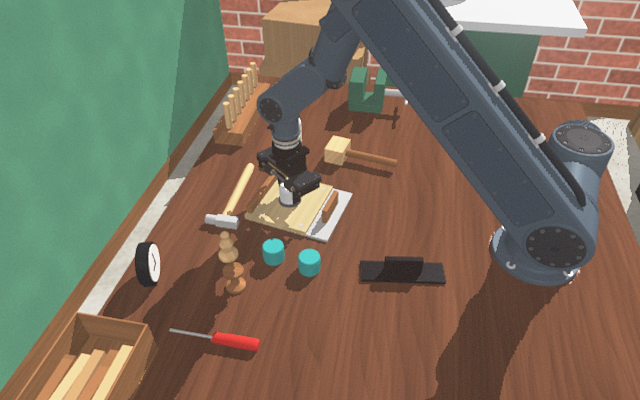

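The side view shows the collar's lower rim on the seat ring. z did not change under the extra push (.0512, force 14 N), so it is home. The bystanders are where they started and the straightedge is flush. Handing in.

Run:
```python
from rig import ticket
print(ticket.hand_in())
```

```text
the job is handed in; nothing more can be done
None
```

I handed the job in at about 17 s with the straightedge flush and let go, and the collar keyed over the pin and still held pressed home. No verdict was reported.

- **Straightedge:** I set it down, pushed it lightly against the board's near edge (3.5 N, almost no yaw moment) and released it. After I lifted away, the wrist camera measured 60.6 mm from its near edge to the seam (60 mm means touching) and 0.17° off parallel, with the ends level. The later pictures show it unmoved.
- **Collar:** It stopped 4 mm down on the pin, then dropped after about 24° of clockwise turn. I turned it about 4° more and pushed it home. The tool is 15.6 mm below its grasp height (nominal 16 mm), and pushing 1 mm further did not lower it. It is held at 14 N, and the side view shows its rim on the seat ring.
- **Bystanders:** They looked in place in the last side picture, by eye only. The glue bottle and sanding block are mostly or wholly hidden behind the arm there.

**Small disagreements:**
- The camera and contact estimates of the jig's position differed by about 2 mm.
- About 4 N of side load stayed on the collar after I tried to ease it. I left it, since the post centres the collar well inside the 4 mm tolerance.

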